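# Scrape the toy patio clear into the bark bed

## Robot

A 6-joint arm with a two-finger parallel gripper is mounted at the origin on the work surface. World frame = base frame: x ahead of the robot, y to its left, z up, the work surface at z = 0. Lengths are in mm, angles in rad, forces in N, time in s.
With the tool pointing down it reaches from about 400 to 825 mm from the base axis. Payload 7 kg.
Tool frame: the origin (TCP) lies midway between the tips of the shut fingers; the grasp point (between the pads) lies 19 mm behind it (arm.pinch_z is the z of the grasp point in the tool frame, in mm); z points along the fingers, y is the line along which they close (so a half turn about z gives the same grasp; the last joint's range is limited). The gripper opens to 88 mm and grips with 3 to 60 N. Pads are 19 mm wide; open, the fingers measure 130 mm over their backs; the gripper's body (78 mm by 193 mm) begins 47 mm behind the grasp point.
Start: joints at [1.622, 0.359, 0.012, 0, -1.224, -0.288], TCP at [158.361, 656.138, 226.561] pointing down, gripper open.
Joint ranges: [-3.07, 3.07], [-1.43, 2.12], [-1.02, 1.25], [-3.03, 1.67], [-3.05, -0], [-3.03, 3.03]. Speed limits (rad/s): [2.39, 2.39, 3.01, 3.14, 3.14, 3.14].

## Interface

Orientations are given as a 3x3 rotation matrix whose columns are the frame's x, y, z axes.
In Python, from plant import arm gives the robot as it stands. Calls block until the motion is done:
- arm.movep(position, orientation): joint-space move of the TCP to a pose.
- arm.move_l(position, ori=None, max_speed=150): straight line of the TCP; ori=None keeps the orientation; max_speed is the mean speed in mm/s.
- arm.move_joints(angles): joint-space move.
- arm.set_gripper(opening, grasp_force=None): opening from 0.0 (shut) to 1.0 (fully open); grasp_force is the grip in N (None keeps the last); returns when the fingers have stopped.
- arm.sleep(seconds).
- arm.ik(position, orientation): joint angles nearest the present ones, or None.
- arm.get_obs(): the state.
- arm.camera(name): name is "scene" or "top" or "wrist"; returns a dict with "frame" (420x560x3 uint8, red, green, blue), "z_map" (420x560 float32, mm along the optical axis (not along the pixel's ray), 0 where there is no reading), "K" (3x3 intrinsics, pixels), "dist" ([k1, k2, p1, p2, k3] as OpenCV has them; the pictures are not rectified), "extrinsics" (4x4, takes a point from world to camera coordinates). Camera axes: x right, y down, z forward; pixel columns grow to the right and rows downward; lengths in mm; the calibration is good to about 2 mm. A picture is of the moment at which its call begins.
A pose or a line that the arm cannot do raises arm.PlanningError and nothing moves.
- arm.job_done(): hands the job in; it is judged then, once.
The state is a dict: "time_s": time; "joints": joint angles; "dq": joint speeds; "tau": joint torques, N m; "tcp_pos": TCP position; "tcp_rot": TCP orientation; "ft_force": force on the tool from outside, world axes, zero at the start; "ft_torque": the same for the moment, N m; "gripper_width": opening from 0.0 (shut) to 1.0 (fully open); "grasp_force": force on a finger pad.
Only numpy, scipy, OpenCV 4.12 (cv2) and the standard library are available. Lean on these libraries where they do the work, as an engineer would, in place of code of your own. Each camera call takes 0.05 s, during which the arm holds its last target. There are 200 camera calls.

## Task

Pick up the scraper block by its red handle and wipe the four orange bark chips off the toy patio's paving into the green bark bed at its end, moving the chips with the scraper only, never with the gripper. Then stand the scraper upright on the table, clear of the patio, and let go. Leave the dog bowl and the white cat figure where they are.

Things in the scene. Friction and masses are not known exactly. Their poses are not given: they have to be found in the camera images.
- patio: fixed toy patio on the table, 204 mm wide (x), 380 mm long (y); origin at the centre of its underside, table level. Flat grey paving, top 45 mm above the table, y -60 to +190 mm, no kerb at either end. Brick kerbs along both long sides, 180 mm apart inside, 12 mm thick, 57 mm tall. Chips start between y -50 and +125 mm; behind them (+y) the paving is bare. Green bark bed at the -y end
- bed (a point): centre of the inner floor of the patio's sunken green bark bed, axes as the patio's; floor 5 mm above the table, 40 mm below the paving; inside 180 mm wide (x) by 122 mm (y), patio y -182 to -60 mm; end wall 57 mm tall; open towards the paving, so chips pushed along the patio's -y drop in
- chip1: loose toy bark chip, orange, flat with rounded corners: 60 mm long (x), 36 mm wide at its middle (y) and 26 mm at its ends, 12 mm thick, 18 g; starts flat on the paving at any yaw; origin at the centre of its underside
- chip2: loose toy bark chip, orange, flat with rounded corners: 60 mm long (x), 36 mm wide at its middle (y) and 26 mm at its ends, 12 mm thick, 18 g; starts flat on the paving at any yaw; origin at the centre of its underside
- chip3: loose toy bark chip, orange, flat with rounded corners: 60 mm long (x), 36 mm wide at its middle (y) and 26 mm at its ends, 12 mm thick, 18 g; starts flat on the paving at any yaw; origin at the centre of its underside
- chip4: loose toy bark chip, orange, flat with rounded corners: 60 mm long (x), 36 mm wide at its middle (y) and 26 mm at its ends, 12 mm thick, 18 g; starts flat on the paving at any yaw; origin at the centre of its underside
- scraper: loose scraper block, upright on the table left or right of the patio (bowl on the other side); 150 mm long (x), 34 mm thick (y), 86 mm tall, 0.18 to 0.35 kg. Black rubber and pale wood foot, z 0 to 38 mm, full length and thickness; red handle above it, z 38 to 86 mm, 90 mm long (x), 24 mm thick (y), gripped across y. Origin at the centre of its underside
- bowl: loose grey plastic dog bowl, 100 mm across, 38 mm tall, beside the patio; origin at the centre of its underside; leave alone
- cat: loose white ceramic cat figure, 75 mm across, 120 mm tall, behind the right-hand side of the patio; origin at the centre of its underside; leave alone
Things that resemble listed ones, but are neither listed nor needed, are in the scene too. Leave any blue or purple look-alike of the scraper alone.

How it is judged (in metres and radians):
On the way, in this order (a step that is already met when the one before it is completed fails the run):
1. the scraper's foot is on, or within 8 mm above, the paving (x of scraper in the frame of patio between -0.09 and 0.09 m and y of scraper in the frame of patio between -0.07 and 0.2 m and z of scraper in the frame of patio between 0.04 and 0.053 m), for 0.2 s.
2. all four chips lie in the bark bed (x of chip1 in the frame of patio between -0.09 and 0.09 m and y of chip1 in the frame of patio between -0.182 and -0.06 m and z of chip1 in the frame of patio between -0.01 and 0.04 m and x of chip2 in the frame of patio between -0.09 and 0.09 m and y of chip2 in the frame of patio between -0.182 and -0.06 m and z of chip2 in the frame of patio between -0.01 and 0.04 m and x of chip3 in the frame of patio between -0.09 and 0.09 m and y of chip3 in the frame of patio between -0.182 and -0.06 m and z of chip3 in the frame of patio between -0.01 and 0.04 m and x of chip4 in the frame of patio between -0.09 and 0.09 m and y of chip4 in the frame of patio between -0.182 and -0.06 m and z of chip4 in the frame of patio between -0.01 and 0.04 m), for 0.2 s.
At the end, for the whole second after the job is handed in: Each chip's origin is inside the bark bed's outline and below the paving (less than 40 mm above the table), at rest; the scraper stands upright (within 0.1 rad) on the table itself (underside under 4 mm high), outside the patio, released and at rest (all of step 2 and height (world z) of scraper below 0.004 m and angle between scraper's own z axis and vertical below 0.1 rad and linear speed of each of scraper, chip1, chip2, chip3, chip4 below 0.02 m/s and (y of scraper in the frame of patio above 0.19 m or y of scraper in the frame of patio below -0.19 m or x of scraper in the frame of patio above 0.1 m or x of scraper in the frame of patio below -0.1 m)); the robot touches nothing.
It fails at once if the gripper or arm touches a chip (over 0.5 N): the chips are moved with the scraper only (contact force between any of the fingers, the arm and chip1 above 0.5 N or contact force between any of the fingers, the arm and chip2 above 0.5 N or contact force between any of the fingers, the arm and chip3 above 0.5 N or contact force between any of the fingers, the arm and chip4 above 0.5 N).
It fails at once if the bowl or the cat is moved by more than 30 mm (distance of any of bowl, cat from where it was at the start of the episode above 0.03 m).
It also fails if it takes over 64 s, if anything falls off the work surface, if the arm or the gripper's body presses on something with over 40 N, if the wrist force passes 120 N, or if a joint passes its speed limit or range.

## Working session

There is one attempt and no reset: what is moved stays moved. The work goes in short steps, each a Python script; the robot and the scene stay as the last script left them, time stands still between calls to the robot, and variables do not carry over. Pictures are saved under pics/ and viewed, at most 10 in all, crops included, and the job is handed in when it is done.

```bash
mkdir -p pics; ls
cat > h.py <<'E'
import numpy as np, cv2
from plant import arm
def cam(n):
    return arm.camera(n)
def pts(c):
    h,w=c["z_map"].shape
    u,v=np.meshgrid(np.arange(w),np.arange(h))
    n=cv2.undistortPoints(np.stack([u,v],-1).reshape(-1,1,2).astype(np.float64),c["K"],np.array(c["dist"])).reshape(h,w,2)
    z=c["z_map"].astype(float)
    P=np.dstack([n*z[...,None],z]); E=np.array(c["extrinsics"])
    return (P-E[:3,3])@E[:3,:3]
E
python3 - <<'E'
from h import *
for n in("top","scene"):
    c=cam(n); cv2.imwrite(f"pics/{n}0.png",cv2.resize(c["frame"][...,::-1],(784,588)))
    np.savez(f"{n}0.npz",frame=c["frame"],P=pts(c),z=c["z_map"])
print(arm.get_obs())
E
```

```text
pics
{'time_s': 0.1, 'joints': array([ 1.62210360e+00,  3.59340317e-01,  1.11494379e-02, -2.83017457e-04,
       -1.22409638e+00, -2.88088478e-01]), 'dq': array([ 0.00064522, -0.00182593,  0.00218265,  0.00441855,  0.00041734,
        0.00144973]), 'tau': array([-2.18718931e-03, -5.84167564e+01,  2.93749917e+01,  7.01550141e+00,
        1.01355326e-02, -5.56692817e-05]), 'tcp_pos': array([158.27844436, 655.73479938, 225.70431647]), 'tcp_rot': array([[ 9.72075464e-01, -2.34668397e-01, -1.89365956e-04],
       [-2.34668413e-01, -9.72074317e-01, -1.50260840e-03],
       [ 1.68536922e-04,  1.50508697e-03, -9.99998853e-01]]), 'ft_force': array([-0.29631852, -0.00917785, -0.1308956 ]), 'ft_torque': array([0.00619036, 0.02757493, 0.05387389]), 'grasp_force': 0.0, 'gripper_width': 0.9978184517957289}
```

View pics/top0.png

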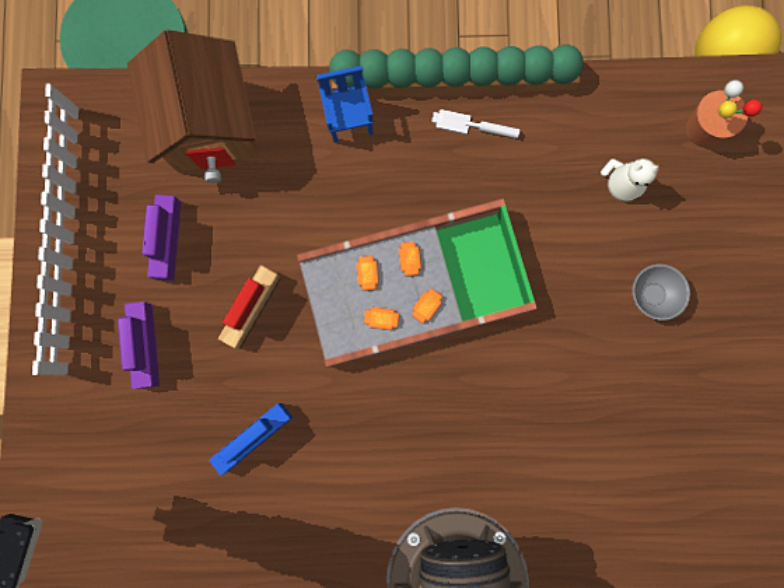

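View pics/scene0.png

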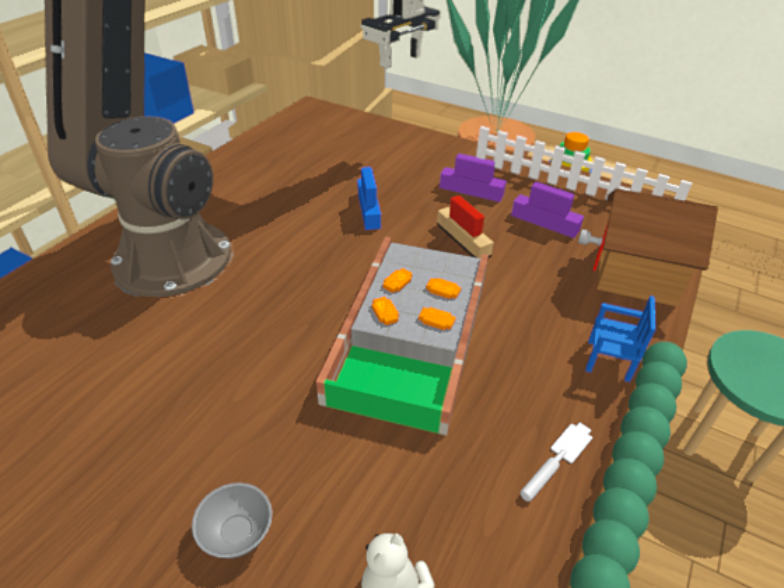

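The only candidates for the scraper are these, in top-view pixels:
- Red handle on a pale wood foot at (248,305).
- Purple look-alikes at (160,237) and (138,345).
- Blue look-alike at (250,438).

Only the one at (248,305) fits the description. The bed is at the right-hand end, and the four chips are near (368,273), (410,258), (381,318) and (427,305). I'll confirm with a crop and measure.

Run:
```python
from h import *
d=np.load("top0.npz"); P=d["P"]; f=d["frame"]; 
cv2.imwrite("pics/crop.png",cv2.resize(f[130:270,140:400,::-1],None,fx=3,fy=3,interpolation=cv2.INTER_CUBIC))
hsv=cv2.cvtColor(f,cv2.COLOR_RGB2HSV).astype(int); H,S,V=hsv[...,0],hsv[...,1],hsv[...,2]
h,w=H.shape; u,v=np.meshgrid(np.arange(w),np.arange(h))
def box(a,b,c,e): return (u>a/1.4)&(u<b/1.4)&(v>c/1.4)&(v<e/1.4)&(d["z"]>0)
def rect(m,n):
    q=P[m][:,:2].astype(np.float32); r=cv2.minAreaRect(q); print(n,m.sum(),r,"z",np.median(P[m][:,2]),"med",np.median(q,0))
Z=P[...,2]
b=box(285,550,190,375); rect(b&(Z>52)&(Z<65),"kerb")
pv=b&(Z>38)&(Z<48)&(S<60); rect(pv,"paving"); 
s=box(212,285,260,352)
rect(s&(Z>33)&(Z<44),"foot"); rect(s&(Z>80)&(Z<92),"handle")
o=(b&(H>5)&(H<25)&(S>180)&(V>150)&(Z>48)).astype(np.uint8)
n,l,st,ce=cv2.connectedComponentsWithStats(o)
for i in range(1,n):
    if st[i,4]>60: rect(l==i,"chip")
rect(b&(H>45)&(H<75)&(S>150)&(Z<15),"bed")
```

```text
kerb 3023 ((519.5157470703125, 60.05091857910156), (206.64747619628906, 380.104248046875), 14.563103675842285) z 56.201105364485734 med [519.6297   69.22255]
paving 5371 ((500.8564758300781, 107.2322998046875), (193.4882354736328, 280.4715576171875), 14.424089431762695) z 44.605604128816964 med [501.69235 133.84344]
foot 430 ((482.1968994140625, 361.63458251953125), (35.36001205444336, 149.01185607910156), 60.570308685302734) z 37.56537926410013 med [473.88043 350.85944]
handle 365 ((481.8895263671875, 360.647705078125), (24.68967056274414, 88.39430236816406), 60.726829528808594) z 84.8413270497447 med [481.14636 360.7038 ]
chip 289 ((559.1434936523438, 70.84846496582031), (58.18218994140625, 33.969154357910156), 7.418571472167969) z 56.211713917015906 med [558.87445   70.097275]
chip 275 ((535.588623046875, 146.1078338623047), (57.99217224121094, 33.81386947631836), 4.559946537017822) z 56.19695675695439 med [534.5146  146.20699]
chip 294 ((475.7201232910156, 42.71826934814453), (33.94740295410156, 58.27897262573242), 54.23695373535156) z 56.15272920519223 med [475.82446  42.11351]
chip 294 ((455.5582580566406, 122.50801849365234), (57.5919075012207, 34.15571975708008), 83.47777557373047) z 55.91499127562024 med [455.26974 122.91673]
bed 3014 ((552.6773071289062, -59.0411376953125), (173.6939697265625, 117.75824737548828), 14.407913208007812) z 4.307166395996048 med [551.0782  -60.04155]
```

View pics/crop.png

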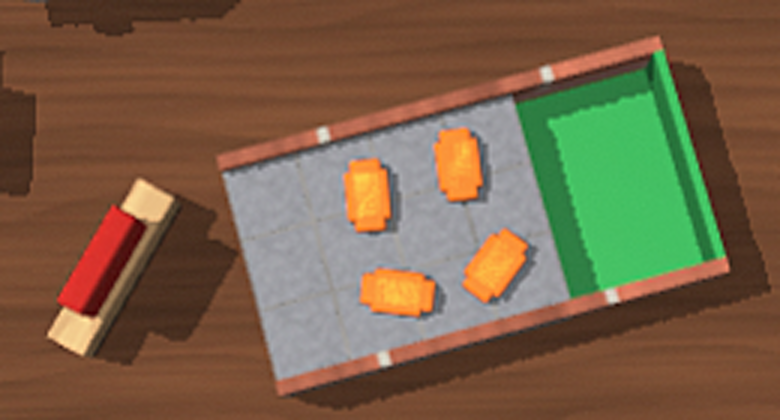

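The crop confirms it: red handle on a pale wood foot at crop (113,265). The bed is at the right-hand end and the paving behind the chips is bare. Next I'll grasp and lift it, checking IK for the whole plan first.

```bash
cat >> h.py <<'E'
C=np.array([519.5,60.0]); A=np.deg2rad(14.5)
R2=np.array([[np.cos(A),-np.sin(A)],[np.sin(A),np.cos(A)]])
def w2p(p): return (np.asarray(p)-C)@R2
def p2w(x,y): return C+R2@np.array([x,y])
def down(a): # tool y axis at world angle a (deg)
    a=np.deg2rad(a); y=np.array([np.cos(a),np.sin(a),0]); z=np.array([0,0,-1.]); return np.column_stack([np.cross(y,z),y,z])
S0=np.array([482.0,361.1]); SA=60.6; G=47
E
python3 - <<'E'
from h import *
for c in [(559.1,70.8),(535.6,146.1),(475.7,42.7),(455.6,122.5)]: print(w2p(c).round())
print("scraper",w2p(S0))
for f in (0,180):
    print(f,arm.ik([*S0,G],down(SA+f)),[arm.ik([*p2w(x,y),95],down(104.5+f)) for x,y in((0,170),(12,-72),(-12,-72))],sep="\n")
E
```

```text
[41.  1.]
[37. 79.]
[-47.  -6.]
[-46.  77.]
scraper [ 39.08388271 300.89850467]
0
None
[array([ 0.81246885,  0.24480693, -0.48594887,  0.        , -0.84004052,
       -2.13019243]), array([ 0.34456038,  0.2776125 , -0.43847641,  0.        , -0.85470742,
       -1.66228396]), array([ 0.34903261,  0.24314611, -0.48830904,  0.        , -0.83934118,
       -1.66675619])]
180
[ 0.96708169  0.41124989 -0.36619973  0.         -0.7933467   0.09058784]
[array([ 0.81246885,  0.24480693, -0.48594887,  0.        , -0.84004052,
        1.01140022]), array([ 0.34456038,  0.2776125 , -0.43847641,  0.        , -0.85470742,
        1.47930869]), array([ 0.34903261,  0.24314611, -0.48830904,  0.        , -0.83934118,
        1.47483646])]
```

Run:
```python
from h import *
o=down(SA+180)
arm.set_gripper(1.0)
arm.movep([*S0,200],o); arm.move_l([*S0,G+1],max_speed=100)
print(arm.get_obs()["tcp_pos"])
arm.set_gripper(0.0,45); s=arm.get_obs(); print(s["gripper_width"],s["grasp_force"])
arm.move_l([*S0,170],max_speed=120)
arm.movep([*p2w(0,172),170],down(284.5))
s=arm.get_obs(); print(s["tcp_pos"],s["ft_force"],s["grasp_force"],s["time_s"])
for n in("top","scene"):
    c=cam(n); np.savez(f"{n}1.npz",frame=c["frame"],P=pts(c),z=c["z_map"])
    cv2.imwrite(f"pics/{n}1.png",cv2.resize(c["frame"][...,::-1],(784,588)))
```

```text
[482.26588625 361.4627963   48.64199871]
0.27371186363682043 44.97377336025238
[476.64782734 226.84529519 169.83272965] [-0.66015141  1.18495686 -3.43049633] 44.97213363647461 6.6667
```

View pics/scene1.png

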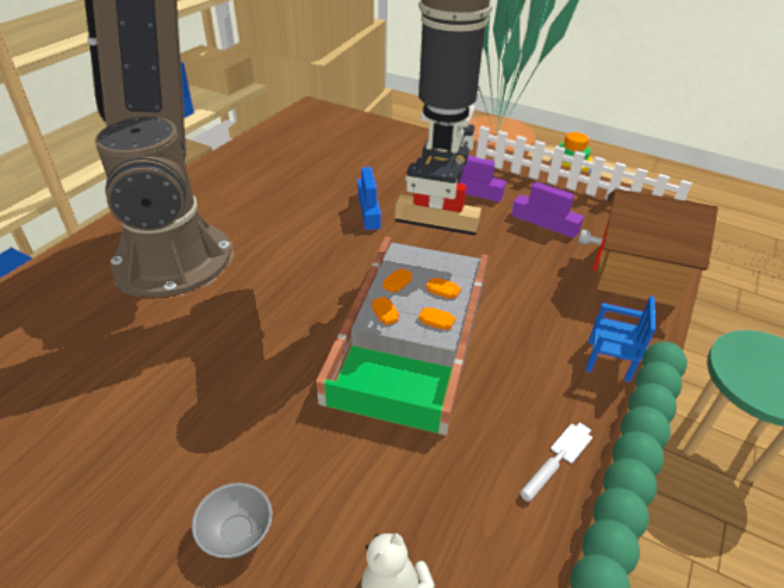

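The scraper is held level at about (438,215) and the chips haven't moved. Now I'll lower it and wipe.

Run:
```python
from h import *
def st(t): s=arm.get_obs(); print(t,s["tcp_pos"].round(1),s["ft_force"].round(1),round(s["time_s"],1))
h=95.5
arm.move_l([*p2w(0,172),h],max_speed=70); arm.sleep(.3); st("low")
for y in(100,40,-20,-72):
    arm.move_l([*p2w(0,y),h],max_speed=70); st(y)
arm.sleep(.3)
arm.move_l([*p2w(0,-72),180],max_speed=120)
arm.move_l([*p2w(0,172),180],max_speed=200); st("up")
c=cam("top"); P=pts(c)
cv2.imwrite("pics/top2.png",cv2.resize(c["frame"][130:270,140:400,::-1],None,fx=3,fy=3))
```

```text
low [476.5 226.6  95.7] [-0.1  0.2 -3.2] 8.3
100 [494.5 157.1  95.5] [-0.2 -0.2 -3.6] 9.5
40 [509.5  98.8  95.5] [ 1.  -0.7 -3.5] 10.5
-20 [524.5  40.7  95.5] [ 0.6 -0.2 -2.9] 11.5
-72 [537.5  -9.7  95.5] [-0.5 -0.3 -3.3] 12.4
up [476.4 225.8 179.9] [ 0.5 -0.1 -3.9] 14.9
```

View pics/top2.png

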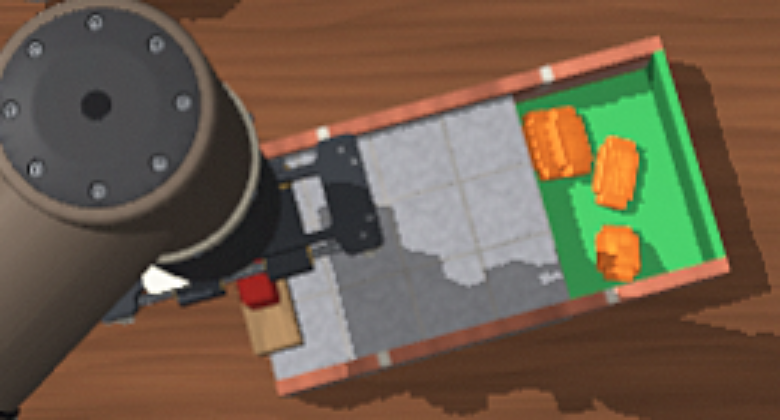

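The paving is clear. The chips are in the bed: one pair overlaps at crop (558,143), the others are at (617,172) and (618,252). Next I'll set the scraper back where it stood, then check the chip heights.

Run:
```python
from h import *
arm.movep([*S0,170],down(SA+180))
arm.move_l([*S0,60],max_speed=120); arm.move_l([*S0,48.8],max_speed=25)
arm.sleep(.3); s=arm.get_obs(); print(s["tcp_pos"],s["ft_force"])
arm.set_gripper(0.6); arm.sleep(.2)
arm.move_l([*S0,190],max_speed=100); arm.movep([158,656,227],down(-103.5)); arm.sleep(.3)
c=cam("top"); P=pts(c); f=c["frame"]; H=cv2.cvtColor(f,cv2.COLOR_RGB2HSV).astype(int)
cv2.imwrite("pics/top3.png",cv2.resize(f[130:270,140:400,::-1],None,fx=3,fy=3))
o=((H[...,0]>5)&(H[...,0]<25)&(H[...,1]>180)&(H[...,2]>120)).astype(np.uint8); o[:130]=0;o[270:]=0;o[:,:215]=0;o[:,400:]=0
n,l,st,ce=cv2.connectedComponentsWithStats(o)
for i in range(1,n):
    if st[i,4]>40:
        q=P[l==i]; pp=w2p(q[:,:2]); print(st[i,4],ce[i].round(),"patio",np.percentile(pp,[2,50,98],0).round().tolist(),"z",np.percentile(q[:,2],[2,50,98]).round())
Z=P[...,2]; v,u=np.mgrid[:420,:560]
s=(u>150)&(u<205)&(v>185)&(v<252)
for a,b in((33,44),(80,92)): 
    m=s&(Z>a)&(Z<b); print(cv2.minAreaRect(P[m][:,:2].astype(np.float32)),np.median(Z[m]))
print(arm.get_obs()["time_s"])
```

```text
[482.05854605 361.15705286  48.91755165] [-0.56716716  0.67749782 -2.41889971]
428 [325. 177.] patio [[14.0, -112.0], [42.0, -86.0], [72.0, -63.0]] z [15. 29. 36.]
281 [345. 187.] patio [[-21.0, -149.0], [5.0, -128.0], [33.0, -108.0]] z [14. 22. 29.]
224 [346. 214.] patio [[-84.0, -127.0], [-62.0, -108.0], [-39.0, -91.0]] z [13. 37. 53.]
((481.78936767578125, 360.8330078125), (35.01839065551758, 148.97137451171875), 61.029781341552734) 37.31152463072546
((481.913818359375, 360.8543395996094), (24.9794864654541, 88.60039520263672), 60.13191223144531) 84.92679018161895
22.225
```

View pics/top3.png

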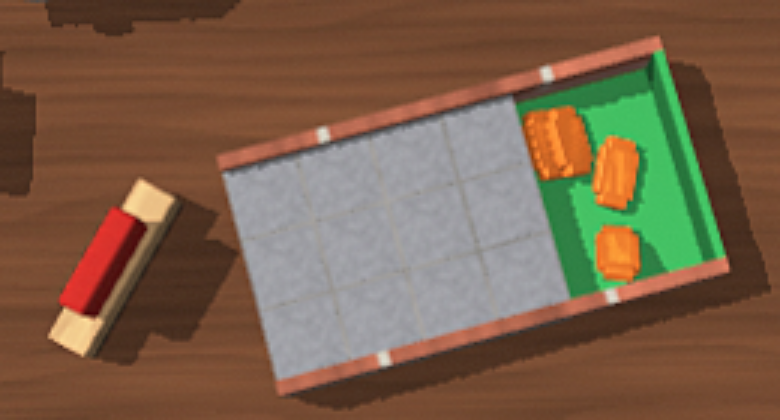

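The scraper stands upright where it started, and the robot is clear of it. The paving is bare and all the chip pixels are inside the bed. The tilted chip at crop (618,252) has its middle at about z = 37 mm on top, so its underside origin is about 25–30 mm, below the 40 mm limit. Handing in.

```bash
python3 -c "
from h import *
print(arm.job_done())"
```

```text
the job is handed in; nothing more can be done
None
```

I handed the job in at about 22 s: all four chips are in the bark bed, and the scraper is released and standing upright on the table clear of the patio; no verdict came back.

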